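Hook the parts basket out of the rinse tank

ROBOT

A 7-joint arm with a two-finger parallel gripper is mounted at the origin on the work surface. World frame = base frame: x ahead of the robot, y to its left, z up, the work surface at z = 0. Lengths are in m, angles in rad, forces in N, time in s.
With the tool pointing down it reaches from about 0.4 to 0.875 m from the base axis. Payload 6.5 kg.
Tool frame: the origin (TCP) lies midway between the tips of the shut fingers; the grasp point (between the pads) lies 19 mm behind it; x points along the fingers, z is the direction in which the jaws open and shut, and the axes are right-handed (so a half turn about x gives the same grasp; the last joint's range is limited). The gripper opens to 85 mm and grips with 20 to 120 N. Pads are 22 mm wide; open, the fingers measure 114 mm over their backs; the gripper's body (76 mm by 85 mm) begins 54 mm behind the grasp point. The pads swing forward as they close: fully open they stand 13 mm farther back than shut.
Start: joints at [1.206, 0.536, -0.004, 1.538, 0.003, 1.067, -0.071], TCP at [0.191, -0.621, 0.231] pointing down, gripper open.
Joint ranges: [-2.7, 2.7], [-0.37, 2.16], [-1.27, 1.26], [0.24, 2.4], [-1.31, 4.45], [0.19, 1.91], [-2.76, 2.76]. Speed limits (rad/s): [2.39, 2.39, 3.14, 3.14, 3.14, 3.14, 3.14].

INTERFACE

Orientations are given as a rotation vector (axis times angle).
In Python, from workcell import bot gives the robot as it stands.
- The arm moves only by the tool apply_moves, never from a script. Its arguments are lists of equal length, an entry for each row: "translation": the shift along the tool's x, y, z in mm, a list of three; "yaw": the turn about the tool's x in rad. A call has 1 to 20 rows; each row shifts and turns the commanded pose from where the row before left it, along the tool's axes as they then stand; what a row does not reach is not made up. A row lasts 1/8 s, in which the tool goes at most 62.5 mm and 10.7 degrees, less where a joint would pass 70% of its speed; a pose out of reach is approached as far as the arm can. A call with a gripper value outside its range is refused whole. "fingers" is the finger opening in mm, from 0 to 85.4, set as the call begins (left out, the last holds). The fingers move at their own pace and stop on an object; "newtons" is the grip in N (left out, the last holds). Time passes only in rows, so rows that do not move let the fingers close. It gives the time, the measured TCP pose, the force and the opening at its end, in the units of the state.
- bot.sense(): the state, without advancing time (a new reading comes with each control period).
- bot.camera(name): name is "scene" or "top" or "wrist"; returns the picture (384x512x3 uint8, red, green, blue); there is no depth.
- bot.camera_info(name): a dict with "camera_matrix" (3x3 intrinsics, pixels), "cam_to_world" (4x4, takes a point from camera to world coordinates). Camera axes: x right, y up, looking along -z (the intrinsics and any distortion apply to the point x, -y, -z); pixel columns grow to the right and rows downward; lengths in m; the calibration is good to about 2 mm. A picture is of the moment at which its call begins: read the wrist's pose just before it. camera_info takes no time and is no camera call; for the wrist camera it gives the pose at the moment of the call.
- bot.job_done(): hands the job in, once; it reports no verdict.
The state is a dict: "clock": time; "joint_positions": joint angles; "qvel": joint speeds; "joint_torque": joint torques, N m; "tool_pos": TCP position; "orientation": TCP orientation; "wrist_force": force on the tool from outside, world axes, zero at the start; "wrist_torque": the same for the moment, N m; "gripper_width": opening from 0.0 (shut) to 1.0 (fully open).
Only numpy, scipy, OpenCV 4.12 (cv2) and the standard library are available. Lean on these libraries where they do the work, as an engineer would, in place of code of your own. Each camera call takes 0.05 s, during which the arm holds its last target. There are 200 camera calls.

TASK

Take the hook rod and with it lift the parts basket off its two pegs and out of the narrow rinse tank, never touching the basket with the gripper or arm. Set it down gently, upright on the floor of the drip tray, unhook it, and hang the rod back in its fork stand. Leave the other loose things where they are and do not tip the basket over.

Things in the scene. Friction and masses are not known exactly. Their poses are not given: they have to be found in the camera images.
- tank: Fixed rinse tank, empty, open on top, clear 4 mm walls, aluminium frame (8 mm more outside). Inside 125 mm (its x) by 100 mm (y), inner floor 6 mm up. Origin: centre of its underside. Side and back (+x) walls 165 mm high, front (-x) wall 110 mm. In mid table, the low front facing the robot within about 20 degrees.
- pegs (a point): Midway between the turned-up ends of the tank's two steel pegs (6 mm thick), axes tank's. Pegs run along tank x at y = -24 and +24 mm, axis 95 mm above the table, from the back wall's inner face (tank x +62.5 mm) to this point's x (tank x +15.5 mm); the turned-up tips reach 106 mm above the table.
- basket: Steel wire basket, 0.15 to 0.31 kg, with two workpieces fixed inside (below the rim): body 50 mm (its x) by 70 mm (y), rim 35 mm high. Origin: centre of its underside. Starts hanging over the pegs: origin at tank x +29.5, y 0, z 22 mm, axes as the tank's. To free it: rise 15 to 20 mm, then go at least 48 mm to tank -x so that its body can pass up in front of the peg tips.
- bail_peak (a point): Peak of the basket's rigid bail, bar centre, 90 mm above the basket origin; axes basket's. The bail is a 5 mm bar in the basket's y-z plane at x = 0: uprights at y = -32 and +32 mm up to 75 mm, then two sloping bars meeting here. Below it the bail is open down to the rim (55 mm lower). At the start the sloping bars rest on the pegs, this peak between them.
- rod: Hook rod, 0.15 kg, starting upright in the fork stand. Origin: centre of the underside of its 44 by 44 by 6 mm steel collar. Black square handle 24 by 24 mm from z +6 to +66 mm; 8 mm round shank along -z. Axes parallel to the stand's within 6 degrees.
- hook (a point): Where a 5 mm bar's centre sits in the rod's J hook: rod x +17, z -90.5 mm; axes rod's. The hook leaves the shank (rod x 0) towards rod +x and opens upward. In rod z: hook floor top -93, lowest point -101, top of the upturned tip -79 mm; the tip's centre is at x +34, its outer edge at +38 mm. A bar can lie at x +7 to +25 mm.
- stand: Fixed fork stand, left or right of the tank. Origin: at table height under the middle of its slot. Foot 130 by 110 by 12 mm; post 50 mm wide at x +47 to +65 mm, 150 mm tall; from it two 12 mm thick prongs run to -x, ending at x -35 mm.
- fork (a point): Middle of the stand's slot at the height of the prongs' top faces, 150 mm above the table; axes stand's. The slot is 22 mm wide, runs along x and is open at the -x end. Hung up, the shank stands in the slot, the collar rests on the prongs and the rod's origin is at this point (start: within about 4 mm), hook towards the post.
- tray: Fixed steel drip tray 170 by 170 mm, on the other side of the tank from the stand. Origin: centre of its underside; its floor is 5 mm thick, its rim 15 mm high and 4 mm thick.
- bottle: Bystander: white plastic bottle, 64 mm wide, 160 mm tall, beyond the tank. Origin: centre of its underside.
- wrench: Bystander: steel wrench 160 mm long lying on the table beyond the tank.
- driver: Bystander: screwdriver 180 mm long lying near the robot.
- tape: Bystander: white plastic ring, 90 mm outside, 24 mm high, beyond the tank.
- slug: Bystander: aluminium cylinder 44 mm wide, 60 mm tall, near the robot.
- bin: Bystander: grey open parts bin 120 by 90 by 50 mm beyond the tank.
- collar: Bystander: stepped brass bush, 60 mm wide, 45 mm tall, beyond the tank.
There are look-alikes about, which are no part of the job. Of the things that look like the tray, the larger one is meant.

How it is judged:
By the outcome, as a careful person would: the job done as asked, in the order asked, and still so for the second after the job is handed in, with the robot touching nothing.
It also fails if it takes over 72 s, if anything falls off the work surface, if the arm or the gripper's body presses on something with over 40 N, if the wrist force passes 120 N, or if a joint passes its speed limit or range.

## Working session

There is one attempt and no reset: what is moved stays moved. The work goes in short steps, Python scripts to look and compute and a tool call to move; the robot and the scene stay as the last step left them, time stands still between calls to the robot, and variables do not carry over. Pictures are saved under pics/ and viewed, about 8 in all and at most 12, crops included, and the job is handed in when it is done.

Besides the shell and the picture viewer there is one more tool, called after "Emit:" as a command line: name --pt "numbers of a row" for each row, then --argument value for the rest. apply_moves: Moves the arm, as the interface text tells. Its arguments: {"type":"object","properties":{"translation":{"type":"array","items":{"type":"array","items":{"type":"number"}}},"yaw":{"type":"array","items":{"type":"number"}},"fingers":{"type":"number"},"newtons":{"type":"number"}},"required":["translation","yaw"]}

```bash
mkdir -p pics; ls
python3 - <<'E'
from workcell import bot
import cv2,numpy as np
np.set_printoptions(precision=4,suppress=True)
s=bot.sense()
print(s)
for n in ("scene","top","wrist"):
    i=bot.camera_info(n); im=bot.camera(n); cv2.imwrite(f"pics/{n}0.png",im[...,::-1]); print(n,i)
E
```

```text
pics
{'clock': 0.0, 'joint_positions': array([ 1.2058,  0.5372, -0.0044,  1.5388,  0.0026,  1.0673, -0.0712]), 'qvel': array([-0.0006, -0.0012, -0.0007, -0.0005, -0.0012,  0.0016, -0.0023]), 'joint_torque': array([  0.0008, -58.3402,   1.0488, -25.9099,   0.0122,   0.0097,
        -0.    ]), 'tool_pos': array([ 0.1911, -0.6206,  0.2304]), 'orientation': array([ 0.9872,  1.3374, -0.9857]), 'wrist_force': array([ 0.4081,  0.0055, -0.276 ]), 'wrist_torque': array([-0.0043,  0.0601,  0.0311]), 'gripper_width': 1.0047792400907638}
scene {'camera_matrix': array([[444.7823,   0.    , 249.3223],
       [  0.    , 444.7823, 197.3927],
       [  0.    ,   0.    ,   1.    ]]), 'cam_to_world': array([[-0.0016, -0.5703,  0.8214,  1.6008],
       [ 0.9998,  0.0169,  0.0137,  0.0111],
       [-0.0218,  0.8212,  0.5702,  0.9054],
       [ 0.    ,  0.    ,  0.    ,  1.    ]])}
top {'camera_matrix': array([[418.9357,   0.    , 259.2559],
       [  0.    , 418.9357, 187.1187],
       [  0.    ,   0.    ,   1.    ]]), 'cam_to_world': array([[-0.0077,  0.9816, -0.191 ,  0.232 ],
       [-0.9999, -0.006 ,  0.0094,  0.0003],
       [ 0.0081,  0.1911,  0.9815,  1.4172],
       [ 0.    ,  0.    ,  0.    ,  1.    ]])}
wrist {'camera_matrix': array([[340.6636,   0.    , 256.4455],
       [  0.    , 340.6636, 193.34  ],
       [  0.    ,   0.    ,   1.    ]]), 'cam_to_world': array([[ 0.2951,  0.9208,  0.2551,  0.2569],
       [-0.9555,  0.2849,  0.0768, -0.6013],
       [-0.002 , -0.2664,  0.9639,  0.373 ],
       [ 0.    ,  0.    ,  0.    ,  1.    ]])}
```

```bash
cd pics; python3 -c "
import cv2
for n in ('scene','top'): cv2.imwrite(n+'0b.png',cv2.resize(cv2.imread(n+'0.png'),(800,600),interpolation=cv2.INTER_CUBIC))"
```

```text
(no output)
```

View pics/scene0b.png

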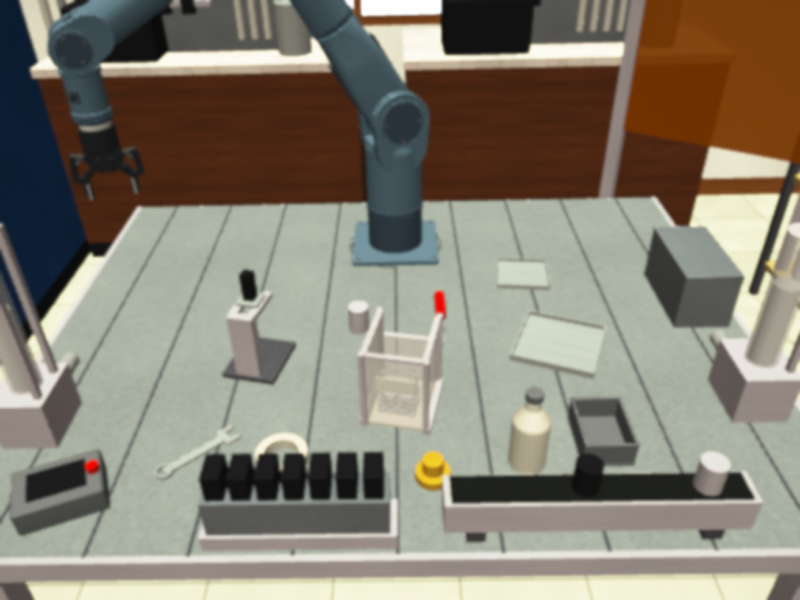

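View pics/top0b.png

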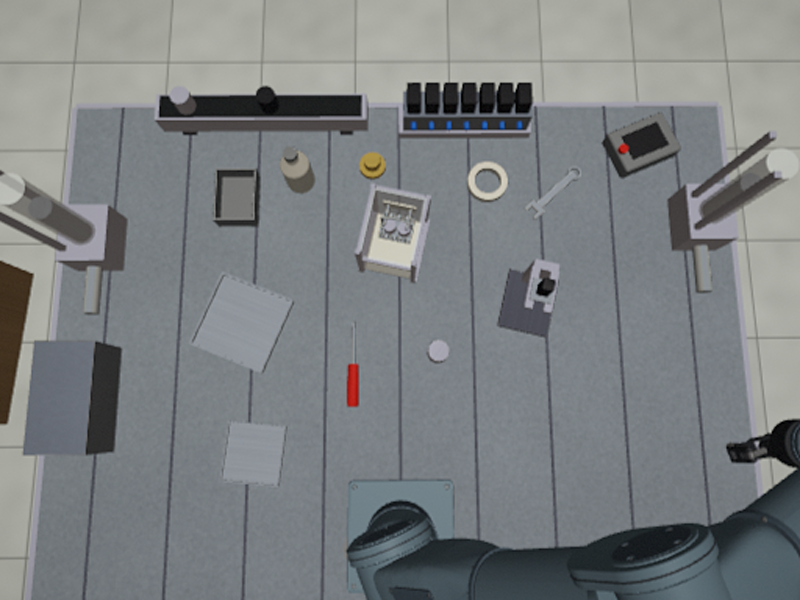

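The scene view shows the stand at about (260,340), the tank at (400,370), and the large tray at (558,343). The top view shows the rod handle at (547,286), the tank at (393,235), and the large tray at (243,322). The small tray at (254,453) is the look-alike. Next I'll work out rough positions.

```bash
cat > h.py <<'E'
import numpy as np,cv2
from scipy.spatial.transform import Rotation as R
np.set_printoptions(precision=4,suppress=True)
def ray(i,px):
    K=i["camera_matrix"];T=i["cam_to_world"]
    d=np.linalg.inv(K)@[px[0],px[1],1]; d=T[:3,:3]@(d*[1,-1,-1])
    return T[:3,3],d/np.linalg.norm(d)
def onz(i,px,z):
    o,d=ray(i,px); return o+d*(z-o[2])/d[2]
def tri(*ip):
    A=np.zeros((3,3));b=np.zeros(3);rs=[ray(*x) for x in ip]
    for o,d in rs:
        P=np.eye(3)-np.outer(d,d);A+=P;b+=P@o
    x=np.linalg.solve(A,b); return x,max(np.linalg.norm(np.cross(x-o,d)) for o,d in rs)
def proj(i,p):
    T=i["cam_to_world"];q=T[:3,:3].T@(np.asarray(p)-T[:3,3]);q=i["camera_matrix"]@(q*[1,-1,-1]);return q[:2]/q[2]
E
python3 - <<'E'
from h import *
from workcell import bot
s,t,w=[bot.camera_info(n) for n in("scene","top","wrist")]
k=1/1.5625
f=lambda p:np.array(p)*k
print("tray",[onz(t,f(p),.015) for p in [(222,274),(293,300),(263,371),(192,339)]])
print("tray scene",[onz(s,f(p),.015) for p in [(527,314),(605,322),(594,374),(512,348)]])
print("handle",tri((t,f((547,286))),(s,f((248,272)))))
print("tank back corners z165",[onz(t,f(p),.165) for p in [(374,187),(430,195)]],"front low",[onz(t,f(p),.11) for p in[(362,262),(413,272)]])
print("foot",[onz(t,f(p),.012) for p in [(510,270),(499,326),(546,336)]])
q=bot.sense();Rt=R.from_rotvec(q["orientation"]).as_matrix();print("tool axes\n",Rt)
T=w["cam_to_world"];print("cam in tool",Rt.T@(T[:3,3]-q["tool_pos"]),"\n",Rt.T@T[:3,:3])
E
```

```text
tray [array([0.5483, 0.3873, 0.015 ]), array([0.4894, 0.2307, 0.015 ]), array([0.3362, 0.2906, 0.015 ]), array([0.4057, 0.445 , 0.015 ])]
tray scene [array([0.3487, 0.2928, 0.015 ]), array([0.3834, 0.4554, 0.015 ]), array([0.5552, 0.3906, 0.015 ]), array([0.4688, 0.2426, 0.015 ])]
handle (array([ 0.4763, -0.2764,  0.2149]), np.float64(0.001449677054615429))
tank back corners z165 [array([0.6919, 0.0491, 0.165 ]), array([ 0.6745, -0.0633,  0.165 ])] front low [array([0.5504, 0.0756, 0.11  ]), array([ 0.5288, -0.0288,  0.11  ])]
foot [array([ 0.5543, -0.2449,  0.012 ]), array([ 0.4299, -0.2162,  0.012 ]), array([ 0.4075, -0.3173,  0.012 ])]
tool axes
 [[-0.0005  0.9557  0.2945]
 [ 0.0012  0.2945 -0.9557]
 [-1.     -0.0001 -0.0013]]
cam in tool [-0.1426  0.0685  0.0006] 
 [[ 0.0004  0.2663 -0.9639]
 [ 0.0007  0.9639  0.2663]
 [ 1.     -0.0008  0.0002]]
```

Emit:
apply_moves --pt "-20 0 0" --pt "-20 0 0" --pt "-20 0 0" --pt "-20 0 0" --yaw '[0.131,0.131,0.131,0.131]' --fingers 85 --newtons 60

```text
clock: 0.65
tool_pos: [0.1913, -0.6209, 0.3116]
orientation: [1.377, 1.093, -1.376]
wrist_force: [0.2, 0.3, -0.8]
gripper_width: 0.996
```

```bash
cat >> h.py <<'E'
def togo(s,p,az=None):
    "tool-axis shift (mm) from sensed TCP to p; yaw change to bring tool y to azimuth az (rad)"
    M=R.from_rotvec(s["orientation"]).as_matrix()
    a=np.arctan2(M[1,1],M[0,1])
    return (M.T@(np.array(p)-s["tool_pos"])*1000).round(1),"az deg",np.degrees(a).round(2),None if az is None else round(a-az,4)
E
python3 -c "
from h import *
from workcell import bot
s=bot.sense();print(s['clock'],s['tool_pos'],togo(s,[.41,-.265,.32],np.radians(-13)))"
```

```text
0.65 [ 0.1913 -0.6209  0.3116] (array([  -8.3,  132.1, -396.3]), 'az deg', np.float64(-13.15), np.float64(-0.0025))
```

Emit:
apply_moves --pt "-2 13 -40" --pt "-2 13 -40" --pt "-2 13 -40" --pt "-2 13 -40" --pt "0 13 -40" --pt "0 13 -40" --pt "0 13 -40" --pt "0 13 -40" --pt "0 13 -40" --pt "0 14 -36" --pt "0 0 0" --yaw '[0,0,0,0,0,0,0,0,0,0,0]'

```text
clock: 2.02
tool_pos: [0.4091, -0.2614, 0.3192]
orientation: [1.37, 1.098, -1.368]
wrist_force: [0.2, -0.8, -0.3]
gripper_width: 0.994
```

```bash
cat > snap.py <<'E'
import sys,pickle
from h import *
from workcell import bot
i=bot.camera_info("wrist");s=bot.sense();im=bot.camera("wrist")
n=sys.argv[1];cv2.imwrite(f"pics/{n}.png",im[...,::-1]);pickle.dump((i,s),open(f"pics/{n}.pkl","wb"))
print(s["clock"],s["tool_pos"],s["wrist_force"])
E
python3 snap.py w1
```

```text
2.025 [ 0.4091 -0.2614  0.3192] [ 0.1857 -0.7827 -0.3025]
```

Emit:
apply_moves --pt "0 30 0" --pt "0 30 0" --pt "0 0 0" --yaw '[0,0,0]'

```text
clock: 2.45
tool_pos: [0.4665, -0.279, 0.3187]
orientation: [1.374, 1.094, -1.374]
wrist_force: [0.4, 0.1, 0.1]
gripper_width: 0.994
```

```bash
python3 snap.py w2; python3 -c "
import cv2,numpy as np
cv2.imwrite('pics/w12.png',cv2.resize(np.vstack([cv2.imread('pics/w1.png')[40:344],cv2.imread('pics/w2.png')[40:]])[:, :],(450,572)) if 0 else np.hstack([cv2.imread('pics/w1.png')[:,80:480],cv2.imread('pics/w2.png')[:,80:480]]))"
```

```text
2.45 [ 0.4665 -0.279   0.3187] [0.4449 0.0592 0.0575]
```

View pics/w12.png

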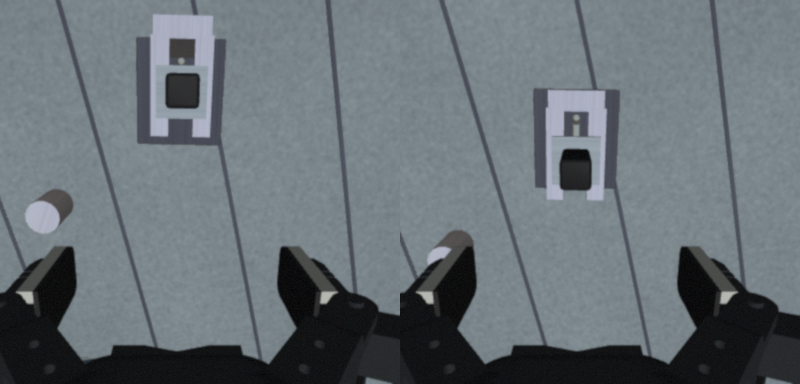

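The wrist pair shows the rod handle (w1 about (262,90), w2 about (255,172) in full-frame pixels). It stands in the fork with the prong ends nearest the robot, and the hook tip shows in the slot towards the post.

Run:
```python
from h import *
import pickle
D={}
for n,(r0,r1) in (("w1",(10,150)),("w2",(80,210))):
    im=cv2.imread(f"pics/{n}.png");c0=205;sub=im[r0:r1,c0:320]
    i,s=pickle.load(open(f"pics/{n}.pkl","rb"))
    g=sub.max(2); dark=(g<45).astype(np.uint8)
    hsv=cv2.cvtColor(sub,cv2.COLOR_BGR2HSV)
    white=((g>185)).astype(np.uint8)
    for nm,m in (("dark",dark),("white",white)):
        cs,_=cv2.findContours(m,cv2.RETR_EXTERNAL,cv2.CHAIN_APPROX_NONE)
        for c in cs:
            if cv2.contourArea(c)>60:
                r=cv2.minAreaRect(c); print(n,nm,cv2.contourArea(c),np.array(cv2.boundingRect(c))+[c0,r0,0,0],"rect",np.array(r[0])+[c0,r0],r[1],r[2])
    if n=="w2": print(sub[::6,171+80-c0-0:171+80-c0+10:10].tolist()); print("col253 grey",im[140:196:2,253].max(1))
```

```text
w1 dark 981.0 [246  74  33  34] rect [262.2955  90.2248] (31.658384323120117, 33.33588790893555) 2.0454084873199463
w1 white 2832.5 [231  15  63 121] rect [261.083   75.0139] (62.05384063720703, 119.32331085205078) 1.3639274835586548
w2 dark 1052.0 [241 150  30  39] rect [255.5 169. ] (38.0, 29.0) 90.0
w2 white 2340.0 [227  91  59 109] rect [256. 145.] (57.99999237060547, 107.99998474121094) -0.0
[[[138, 133, 121]], [[142, 135, 125]], [[190, 172, 169]], [[191, 172, 168]], [[190, 173, 169]], [[178, 161, 158]], [[86, 76, 74]], [[87, 77, 72]], [[86, 75, 71]], [[88, 78, 75]], [[166, 157, 146]], [[171, 160, 147]], [[15, 15, 13]], [[12, 7, 9]], [[43, 43, 43]], [[39, 39, 37]], [[36, 37, 36]], [[38, 36, 36]], [[34, 35, 33]], [[140, 134, 124]], [[143, 138, 126]], [[141, 135, 125]]]
col253 grey [167 169 169 171 125  15  11   7  18  18  26  38  44  46  45  42  41  41
  38  39  39  39  37  38  34 101 142 137]
```

Run:
```python
from h import *
import pickle
from workcell import bot
L=[pickle.load(open(f"pics/{n}.pkl","rb"))[0] for n in("w1","w2")]
T=lambda a,b:tri((L[0],a),(L[1],b))
h=T((262.5,90.7),(255.8,175.5));print("handle top",h)
a=T((261.5,136.5),(256.3,199.7));b=T((262.5,15),(256.5,91));print("prong end",a,"post back",b)
e=onz(L[0],(261.5,136.5),.15);f=onz(L[0],(262.5,15),.15)
e2=onz(L[1],(256.3,199.7),.15);f2=onz(L[1],(256.5,91),.15)
for p,q in((e,f),(e2,f2)):
    d=(q-p)[:2];L_=np.linalg.norm(d);print("len",L_,"az",np.degrees(np.arctan2(d[1],d[0])),"fork",p[:2]+d/L_*.035)
print(onz(L[0],(262.5,90.7),.216),onz(L[1],(255.8,175.5),.216))
s=bot.sense();print(togo(s,[*h[0][:2],.172],0))
t,sc=bot.camera_info("top"),bot.camera_info("scene")
```

```text
handle top (array([ 0.4807, -0.2816,  0.2158]), np.float64(0.0001297291758719317))
prong end (array([ 0.4432, -0.2735,  0.1494]), np.float64(4.983861948133718e-06)) post back (array([ 0.5401, -0.2956,  0.1529]), np.float64(0.00023853851403326273))
len 0.09994142695496755 az -12.774262501577654 fork [ 0.4774 -0.2812]
len 0.09923314078231821 az -13.015150947516027 fork [ 0.4775 -0.2814]
[ 0.4807 -0.2815  0.216 ] [ 0.4807 -0.2817  0.216 ]
(array([146.7,  15.7,  -0.8]), 'az deg', np.float64(-12.98), np.float64(-0.2265))
```

Emit:
apply_moves --pt "0 8 -0.4" --pt "0 7.7 -0.4" --pt "40 0 0" --pt "40 0 0" --pt "30 0 0" --pt "25 0 0" --pt "15 0 0" --pt "0 0 0" --yaw '[0,0,0,0,0,0,0,0]'

```text
clock: 3.5
tool_pos: [0.481, -0.2804, 0.1686]
orientation: [1.373, 1.096, -1.374]
wrist_force: [-0.5, 0.5, 0.4]
gripper_width: 0.991
```

Emit:
apply_moves --pt "0 0 0" --pt "0 0 0" --pt "0 0 0" --pt "0 0 0" --pt "0 0 0" --pt "0 0 0" --pt "0 0 0" --pt "0 0 0" --yaw '[0,0,0,0,0,0,0,0]' --fingers 10 --newtons 80

```text
clock: 4.5
tool_pos: [0.4819, -0.2808, 0.1699]
orientation: [1.373, 1.093, -1.373]
wrist_force: [0.2, 0.1, 5.1]
gripper_width: 0.271
```

```bash
python3 -c "
from h import *
from workcell import bot
s=bot.sense();print(s['clock'],s['tool_pos'],s['wrist_force'],s['gripper_width']*85.4,togo(s,[.4,-.26,.3],0))"
```

```text
4.5 [ 0.4819 -0.2808  0.1699] [0.1721 0.1102 5.0579] 23.12839753230898 (array([-130.2,  -84.3,   -2. ]), 'az deg', np.float64(-12.91), np.float64(-0.2252))
```

Emit:
apply_moves --pt "-6 0 0" --pt "-6 0 0" --pt "0 0 0" --pt "0 -15 0" --pt "0 -25 0" --pt "0 -25 0" --pt "0 -20 0" --pt "-30 0 0" --pt "-40 0 0" --pt "-40 0 0" --pt "-40 0 0" --pt "0 0 0" --yaw '[0,0,0,0,0,0,0,0,0,0,0,0]'

```text
clock: 6.0
tool_pos: [0.3991, -0.2622, 0.3338]
orientation: [1.374, 1.089, -1.371]
wrist_force: [0.0, -0.4, -2.1]
gripper_width: 0.273
```

```bash
python3 -c "
from h import *
from workcell import bot
s=bot.sense();print(s['clock'],s['tool_pos'],s['wrist_force'],s['gripper_width']*85.4,togo(s,[.48,0.03,.34],np.radians(-10)))"; python3 snap.py w3
```

```text
6.0 [ 0.3991 -0.2622  0.3338] [ 0.0179 -0.4376 -2.1342] 23.336925422248807 (array([  -6.6,   13.5, -302.9]), 'az deg', np.float64(-12.93), np.float64(-0.0512))
6.0 [ 0.3991 -0.2622  0.3338] [ 0.0179 -0.4376 -2.1342]
```

View pics/w3.png

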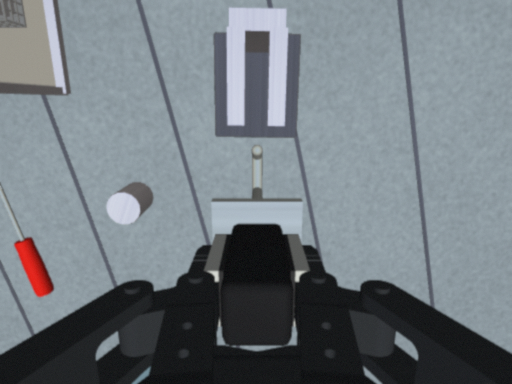

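```bash
python3 -c "
from h import *
from workcell import bot
import pickle
i,s=pickle.load(open('pics/w3.pkl','rb'))
M=R.from_rotvec(s['orientation']).as_matrix()
print('tip expected px',proj(i,s['tool_pos']+M@[.099,.033,0]),'handle top',proj(i,s['tool_pos']+M@[-.046,-.001,0]))
print(togo(s,[.55,-.03,.345]))"
```

```text
tip expected px [256.5347 151.117 ] handle top [256.2945 319.7077]
(array([ -11.2,   95.2, -260.1]), 'az deg', np.float64(-12.93), None)
```

The image shows the rod held square. The hook tip is at (257,151), where my model of the grip predicts it. The fork is empty. Next stop is a viewing point by the tank.

Emit:
apply_moves --pt "-4 10 -20" --pt "-4 12 -35" --pt "-3 15 -42" --pt "0 15 -45" --pt "0 15 -45" --pt "0 15 -42" --pt "0 13 -31" --pt "0 0 0" --pt "0 0 0" --yaw '[0,0,0,0,0,0,0,-0.051,0]'

```text
clock: 7.18
tool_pos: [0.5479, -0.0294, 0.3403]
orientation: [1.334, 1.124, -1.339]
wrist_force: [-0.3, 0.2, -0.9]
gripper_width: 0.27
```

```bash
python3 snap.py w4
```

```text
7.175 [ 0.5479 -0.0294  0.3403] [-0.267   0.1978 -0.8674]
```

Emit:
apply_moves --pt "0 0 -20" --pt "0 0 -30" --pt "0 0 -20" --pt "0 0 -10" --pt "0 0 0" --pt "0 0 0" --yaw '[0,0,0,0,0,0]'

```text
clock: 7.98
tool_pos: [0.563, 0.048, 0.3421]
orientation: [1.337, 1.12, -1.338]
wrist_force: [0.6, 0.2, -1.2]
gripper_width: 0.271
```

```bash
python3 snap.py w5;python3 -c "
import cv2,numpy as np
a,b=[cv2.resize(cv2.imread(f'pics/{n}.png')[:200,56:456],(800,400),interpolation=cv2.INTER_CUBIC)[:300] for n in('w4','w5')]
cv2.imwrite('pics/w45.png',np.vstack([a,b]))"
```

```text
7.975 [0.563  0.048  0.3421] [ 0.6249  0.2025 -1.151 ]
```

View pics/w45.png

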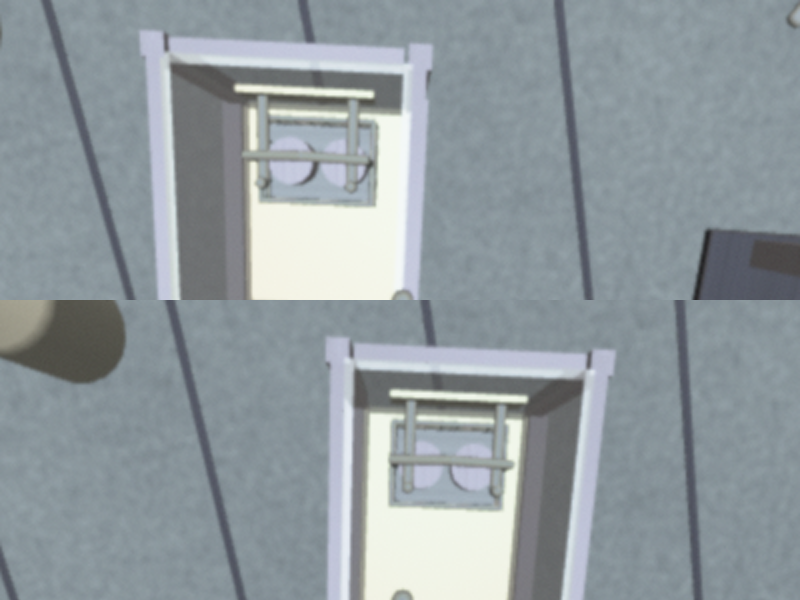

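The pair shows the bail bar crossing between the two pegs. In full-frame pixels the bail middle is about (209,79) in w4 and (282,81) in w5. The peg tips are at (187,91) and (231,93) in w4, and (260,94) and (305,95) in w5. The rod's hook tip is just in view at the bottom.

Run:
```python
from h import *
import pickle
from workcell import bot
L=[pickle.load(open(f"pics/{n}.pkl","rb"))[0] for n in("w4","w5")]
F=lambda a,b:tri((L[0],(a[0]/2+56-.25,a[1]/2-.25)),(L[1],(b[0]/2+56-.25,(b[1]-300)/2-.25)))
P={}
for n,a,b in [("pegL",(262,183),(408,488)),("pegR",(351,187),(498,491)),("bailL",(245,155),(392,461)),("bailR",(370,162),(512,464)),
 ("cornL",(140,31),(326,337)),("cornR",(433,44),(615,350)),("bailmid",(306.5,158),(452,462.5))]:
    P[n],e=F(a,b);print(n,P[n],round(e*1000,2))
for a,b in(("pegL","pegR"),("bailL","bailR"),("cornL","cornR")):
    d=P[a]-P[b];print(a,"yaw",np.degrees(np.arctan2(-d[0],d[1])),"len",np.linalg.norm(d),"mid",(P[a]+P[b])/2)
s=bot.sense();print(togo(s,[.6,0,.3]))
```

```text
pegL [0.6355 0.0313 0.1   ] 0.15
pegR [ 0.6253 -0.0158  0.1047] 0.05
bailL [0.651  0.0373 0.0984] 0.33
bailR [ 0.6375 -0.0276  0.0879] 0.61
cornL [0.7016 0.056  0.164 ] 0.13
cornR [ 0.6752 -0.0655  0.1633] 0.02
bailmid [0.6443 0.0055 0.096 ] 0.01
pegL yaw -12.21039727608229 len 0.048453954094072285 mid [0.6304 0.0077 0.1023]
bailL yaw -11.774070515551024 len 0.06716857156952627 mid [0.6442 0.0049 0.0931]
cornL yaw -12.242528034712999 len 0.12427206363261194 mid [ 0.6884 -0.0047  0.1637]
(array([42.2, 44.9, 40.8]), 'az deg', np.float64(-10.09), None)
```

Emit:
apply_moves --pt "0 0 0" --pt "0 15 8" --pt "0 15 9" --pt "0 14 8" --pt "0 0 0" --pt "0 0 0" --yaw '[0.035,0,0,0,0,0]'

```text
clock: 8.78
tool_pos: [0.6007, 0.0163, 0.3421]
orientation: [1.361, 1.104, -1.362]
wrist_force: [-0.4, 0.1, -1.3]
gripper_width: 0.272
```

```bash
python3 -c "
from h import *
from workcell import bot
s=bot.sense();print(s['clock'],s['tool_pos'],togo(s,[.6006,0.0141,.198],np.radians(-12.1)))";python3 snap.py w6
```

```text
8.775 [0.6007 0.0163 0.3421] (array([144.1,   0.4,   2.2]), 'az deg', np.float64(-11.96), np.float64(0.0024))
8.775 [0.6007 0.0163 0.3421] [-0.3879  0.1475 -1.2637]
```

View pics/w6.png

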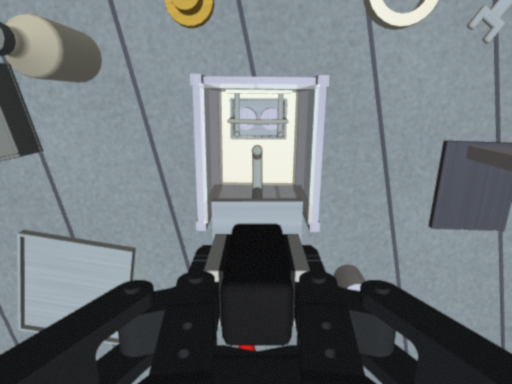

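The hook (col 257) lines up with the bail middle (about col 258.5), which agrees with the 2 mm correction. Descending now. The tray is also in view, with corners at (18,232) and (135,247).

Emit:
apply_moves --pt "10 0 1" --pt "20 0 1" --pt "25 0 0" --pt "25 0 0" --pt "25 0 0" --pt "20 0 0" --pt "12 0 0" --pt "7 0 0" --pt "0 0 0" --pt "0 0 0" --yaw '[0,0,0,0,0,0,0,0,0,0]'

```text
clock: 10.07
tool_pos: [0.601, 0.014, 0.199]
orientation: [1.362, 1.102, -1.361]
wrist_force: [1.1, 0.0, -1.8]
gripper_width: 0.267
```

```bash
python3 -c "
from h import *
from workcell import bot
s=bot.sense();print(s['clock'],s['tool_pos'],s['wrist_force'],togo(s,[.6006,0.0141,.198],np.radians(-12.1)))";python3 snap.py w7; python3 -c "
import cv2
cv2.imwrite('pics/w7c.png',cv2.resize(cv2.imread('pics/w7.png')[0:220,156:356],(545,600),interpolation=cv2.INTER_CUBIC))"
```

```text
10.075 [0.601 0.014 0.199] [ 1.1122  0.0118 -1.8169] (array([ 1. , -0.4, -0. ]), 'az deg', np.float64(-11.99), np.float64(0.002))
10.075 [0.601 0.014 0.199] [ 1.1122  0.0118 -1.8169]
```

View pics/w7c.png

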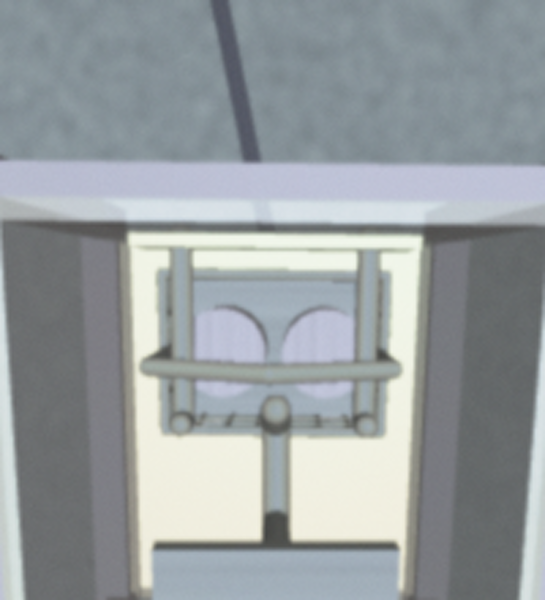

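The hook tip at crop (275,412) sits centred in front of the bail peak at (273,372) and between the pegs. I'll check the forward distance.

```bash
python3 -c "
from h import *
import pickle
i,s=pickle.load(open('pics/w7.pkl','rb'))
M=R.from_rotvec(s['orientation']).as_matrix()
for z in(.108,.112): print(1000*M.T@(onz(i,(256.2,136.2),z)-s['tool_pos']))
print('tip',1000*M.T@(onz(i,(257,151),.1)-s['tool_pos']))"
```

```text
[91.08   44.3694 -0.2103]
[87.0805 44.7854 -0.2054]
tip [99.0658 33.0996  0.3545]
```

Emit:
apply_moves --pt "0 6 0" --pt "0 8 0" --pt "0 8 0" --pt "0 6.5 0" --pt "0 0 0" --pt "-8 0 0" --pt "-8 0 0" --pt "-4 0 0" --pt "0 0 0" --yaw '[0,0,0,0,0,0,0,0,0]'

```text
clock: 11.25
tool_pos: [0.6286, 0.008, 0.2189]
orientation: [1.362, 1.102, -1.361]
wrist_force: [-0.2, -0.0, -0.9]
gripper_width: 0.269
```

Emit:
apply_moves --pt "-3 0 0" --pt "-3 0 0" --pt "-3 0 0" --pt "-3 0 0" --pt "-3 0 0" --pt "-3 0 0" --pt "-3 0 0" --pt "0 0 0" --pt "0 0 0" --pt "0 0 0" --yaw '[0,0,0,0,0,0,0,0,0,0]'

```text
clock: 12.5
tool_pos: [0.6283, 0.0079, 0.2391]
orientation: [1.361, 1.103, -1.362]
wrist_force: [0.3, -0.5, -2.8]
gripper_width: 0.268
```

```bash
python3 snap.py w8; python3 -c "
import cv2
cv2.imwrite('pics/w8c.png',cv2.resize(cv2.imread('pics/w8.png')[0:220,156:356],(545,600),interpolation=cv2.INTER_CUBIC))"
```

```text
12.5 [0.6283 0.0079 0.2391] [ 0.2978 -0.488  -2.7913]
```

View pics/w8c.png

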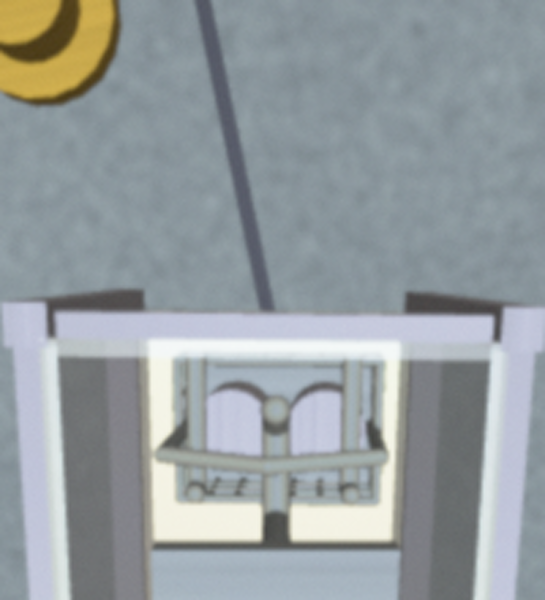

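```bash
python3 -c "
from h import *
import pickle
i,s=pickle.load(open('pics/w8.pkl','rb'))
M=R.from_rotvec(s['orientation']).as_matrix()
P=lambda v:((proj(i,s['tool_pos']+M@(np.array(v)/1000))-[156,0])*2.726).round()
print('peak in hook floor',P([110.5,16,0]),'shoulders',P([125.5,16,-32]),P([125.5,16,32]))
print('shoulders if 10 lower',P([135.5,16,-32]),P([135.5,16,32]),'hooked at y8',P([110.5,8,0]))
print('pegtips', [P(1000*M.T@(np.array(q)-s['tool_pos'])) for q in([.6355,.0313,.106],[.6253,-.0158,.106])])"
```

```text
peak in hook floor [274. 467.] shoulders [165. 456.] [383. 457.]
shoulders if 10 lower [169. 450.] [379. 450.] hooked at y8 [274. 495.]
pegtips [array([194., 496.]), array([352., 497.])]
```

The bail is seated in the hook, and the peak and shoulder pixels agree with the prediction. Next I draw it back in front of the pegs.

Emit:
apply_moves --pt "0 -1 0" --pt "0 -2 0" --pt "0 -4 0" --pt "0 -5 0" --pt "0 -6 0" --pt "0 -6 0" --pt "0 -6 0" --pt "0 -6 0" --pt "0 -6 0" --pt "0 -5 0" --pt "0 -4 0" --pt "0 -2 0" --pt "0 -1 0" --pt "0 0 0" --pt "0 0 0" --pt "0 0 0" --yaw '[0,0,0,0,0,0,0,0,0,0,0,0,0,0,0,0]'

```text
clock: 14.55
tool_pos: [0.5756, 0.0191, 0.2392]
orientation: [1.362, 1.103, -1.362]
wrist_force: [0.5, -0.7, -2.5]
gripper_width: 0.269
```

```bash
python3 snap.py w9; python3 -c "
import cv2
cv2.imwrite('pics/w9c.png',cv2.resize(cv2.imread('pics/w9.png')[0:220,136:376],(654,600),interpolation=cv2.INTER_CUBIC))"
```

```text
14.55 [0.5756 0.0191 0.2392] [ 0.5223 -0.7496 -2.5467]
```

View pics/w9c.png

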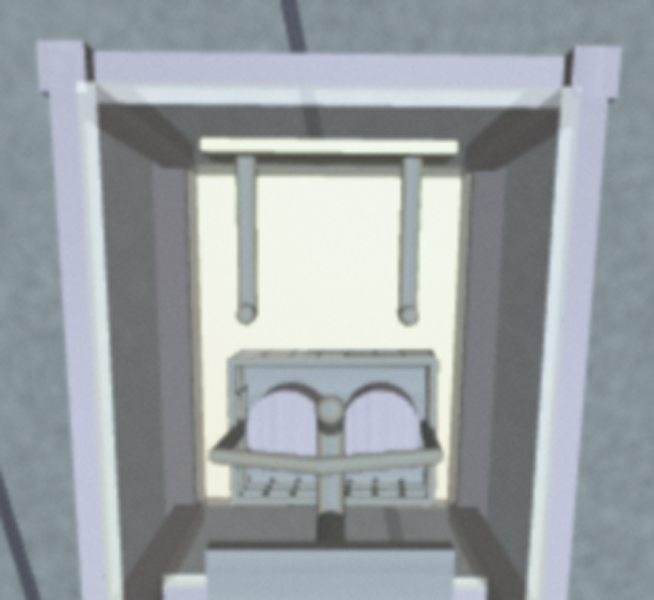

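The basket hangs level and clear of the pegs. Its rear edge is at crop row 355 and the peg tips are at row 313. Lifting straight up.

Emit:
apply_moves --pt "-2 0 0" --pt "-4 0 0" --pt "-7 0 0" --pt "-10 0 0" --pt "-13 0 0" --pt "-15 0 0" --pt "-15 0 0" --pt "-15 0 0" --pt "-15 0 0" --pt "-15 0 0" --pt "-15 0 0" --pt "-13 0 0" --pt "-10 0 0" --pt "-7 0 0" --pt "-5 0 0" --pt "-3 0 0" --pt "-1 0 0" --pt "0 0 0" --pt "0 0 0" --yaw '[0,0,0,0,0,0,0,0,0,0,0,0,0,0,0,0,0,0,0]'

```text
clock: 16.98
tool_pos: [0.5754, 0.0192, 0.404]
orientation: [1.361, 1.103, -1.362]
wrist_force: [-0.5, 0.6, -2.9]
gripper_width: 0.274
```

Run:
```python
from h import *
from workcell import bot
import pickle
i,s6=pickle.load(open('pics/w6.pkl','rb'))
print("tray w6",[onz(i,p,.015) for p in((18,232),(135,247))])
s=bot.sense();print(s['clock'],s['tool_pos'],s['wrist_force'])
# tray from top view (first picture, unoccluded): brightness/hue blob near (155,206)
im=cv2.imread("pics/top0.png");t=bot.camera_info("top")
r=im[160:250,110:200];g=r.max(2)
cv2.imwrite("pics/traycrop.png",r)
ref=r[46,45].astype(int);bg=im[150,225].astype(int);print(ref,bg)
m=((np.abs(r.astype(int)-ref).sum(2)<np.abs(r.astype(int)-bg).sum(2))).astype(np.uint8)
m=cv2.morphologyEx(m,cv2.MORPH_OPEN,np.ones((5,5)));m=cv2.morphologyEx(m,cv2.MORPH_CLOSE,np.ones((5,5)))
c=max(cv2.findContours(m,cv2.RETR_EXTERNAL,cv2.CHAIN_APPROX_NONE)[0],key=cv2.contourArea)
q=cv2.minAreaRect(c);print(q,cv2.contourArea(c))
b=cv2.boxPoints(q)+[110,160];W=[onz(t,p,.015) for p in b];print(np.array(W));print("centre",np.mean(W,0),[np.linalg.norm(W[k]-W[k-1]) for k in range(4)])
```

```text
tray w6 [array([0.5554, 0.3863, 0.015 ]), array([0.4966, 0.2243, 0.015 ])]
16.975 [0.5754 0.0192 0.404 ] [-0.4593  0.6241 -2.8917]
[155 149 143] [132 128 122]
((44.53449249267578, 46.586212158203125), (47.13901901245117, 50.29037094116211), 23.198589324951172) 2182.5
[[0.394  0.4441 0.015 ]
 [0.5524 0.3851 0.015 ]
 [0.4869 0.2354 0.015 ]
 [0.3311 0.2971 0.015 ]]
centre [0.4411 0.3404 0.015 ] [np.float64(0.15989115810130816), np.float64(0.1689627687820395), np.float64(0.1634415928047292), np.float64(0.16752438524135443)]
```

Emit:
apply_moves --pt "0 -1.5 -2" --pt "0 -3.7 -5" --pt "0 -5.9 -8" --pt "0 -8.9 -12" --pt "0 -11.1 -15" --pt "0 -12.6 -17" --pt "0 -14.1 -19" --pt "0 -14.1 -19" --pt "0 -14.1 -19" --pt "0 -14.1 -19" --pt "0 -14.1 -19" --pt "0 -14.1 -19" --pt "0 -14.1 -19" --pt "0 -14.1 -19" --pt "0 -12.6 -17" --pt "0 -11.1 -15" --pt "0 -9.7 -13" --pt "0 -8.2 -11" --pt "0 -5.9 -8" --pt "0 -3.7 -5" --yaw '[0,0,0,0,0,0,0,0,0,0,0,0,0,0,0,0,0,0,0,0]'

```text
clock: 19.48
tool_pos: [0.4304, 0.3366, 0.4042]
orientation: [1.361, 1.103, -1.362]
wrist_force: [0.5, -0.1, -2.6]
gripper_width: 0.275
```

Emit:
apply_moves --pt "0 -1.5 -2" --pt "0 -0.8 -1" --pt "0 0 0" --pt "0 0 0" --pt "0 0 0" --pt "0 0 0" --pt "0 0 0" --yaw '[0,0,0,0,0,0,0]'

```text
clock: 20.35
tool_pos: [0.4289, 0.3396, 0.4043]
orientation: [1.362, 1.103, -1.362]
wrist_force: [-0.2, -0.1, -3.6]
gripper_width: 0.269
```

```bash
python3 snap.py w10
```

```text
20.35 [0.4289 0.3396 0.4043] [-0.2009 -0.0952 -3.6385]
```

View pics/w10.png

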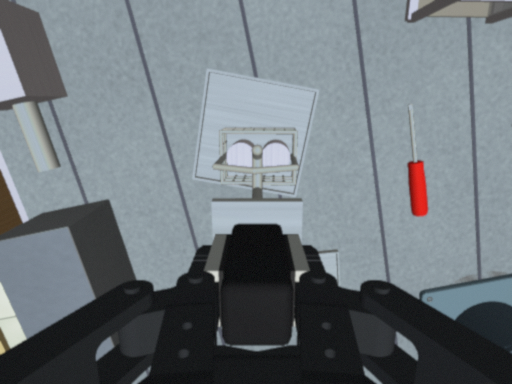

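The basket hangs over the tray. The tray corners are at about (208,70), (318,90), (297,195) and (194,178). I'll work out the centre from these.

Run:
```python
from h import *
import pickle
i,s=pickle.load(open('pics/w10.pkl','rb'))
W=np.array([onz(i,p,.015) for p in((208,70),(318,90),(297,195),(194,178))]);print(W)
print((W[0]+W[2])/2,(W[1]+W[3])/2,np.linalg.norm(W[0]-W[1]),np.linalg.norm(W[1]-W[2]))
M=R.from_rotvec(s['orientation']).as_matrix()
print("basket",s['tool_pos']+M@[.2005,.016,0])
```

```text
[[0.5513 0.3868 0.015 ]
 [0.49   0.2329 0.015 ]
 [0.3359 0.2922 0.015 ]
 [0.3978 0.4485 0.015 ]]
[0.4436 0.3395 0.015 ] [0.4439 0.3407 0.015 ] 0.1657269679401386 0.1651032545173136
basket [0.4446 0.3363 0.2038]
```

Emit:
apply_moves --pt "2 0 0" --pt "5 0 0" --pt "8 0 0" --pt "11 0 0" --pt "13 0 0" --pt "14 0 0" --pt "15 0 0" --pt "15 0 0" --pt "15 0 0" --pt "15 0 0" --pt "14 0 0" --pt "13 0 0" --pt "12 0 0" --pt "10 0 0" --pt "8 0 0" --pt "6 0 0" --pt "4 0 0" --pt "3 0 0" --pt "2 0 0" --pt "0 0 0" --yaw '[0,0,0,0,0,0,0,0,0,0,0,0,0,0,0,0,0,0,0,0]'

```text
clock: 22.9
tool_pos: [0.4289, 0.3396, 0.2193]
orientation: [1.362, 1.103, -1.362]
wrist_force: [0.2, -0.2, -4.2]
gripper_width: 0.274
```

Emit:
apply_moves --pt "0 0 0" --pt "1.5 0 0" --pt "1.5 0 0" --pt "1.5 0 0" --pt "1.5 0 0" --pt "1.5 0 0" --pt "1 0 0" --pt "1 0 0" --pt "1 0 0" --pt "1 0 0" --pt "1 0 0" --pt "1 0 0" --pt "1 0 0" --pt "1 0 0" --pt "1 0 0" --pt "1 0 0" --pt "0 0 0" --pt "0 0 0" --yaw '[0,0,0,0,0,0,0,0,0,0,0,0,0,0,0,0,0,0]'

```text
clock: 25.15
tool_pos: [0.4289, 0.3397, 0.2018]
orientation: [1.362, 1.103, -1.362]
wrist_force: [0.9, -0.4, -1.6]
gripper_width: 0.273
```

```bash
python3 snap.py w11; python3 -c "
import cv2
cv2.imwrite('pics/w11c.png',cv2.resize(cv2.imread('pics/w11.png')[0:220,136:376],(654,600),interpolation=cv2.INTER_CUBIC))"
```

```text
25.15 [0.4289 0.3397 0.2018] [ 0.8886 -0.3606 -1.5606]
```

Emit:
apply_moves --pt "3 0 0" --pt "4 0 0" --pt "4 0 0" --pt "3 0 0" --pt "2 0 0" --pt "1 0 0" --pt "0 0 0" --pt "0 0 0" --yaw '[0,0,0,0,0,0,0,0]'

```text
clock: 26.2
tool_pos: [0.429, 0.3396, 0.1849]
orientation: [1.362, 1.103, -1.362]
wrist_force: [-0.3, 0.3, -0.7]
gripper_width: 0.27
```

```bash
python3 snap.py w12b; python3 -c "
import cv2
cv2.imwrite('pics/w12c.png',cv2.resize(cv2.imread('pics/w12b.png')[0:220,136:376],(654,600),interpolation=cv2.INTER_CUBIC))
from h import *
import pickle
i,s=pickle.load(open('pics/w12b.pkl','rb'))
M=R.from_rotvec(s['orientation']).as_matrix()
P=lambda v:((proj(i,s['tool_pos']+M@(np.array(v)/1000))-[136,0])*2.726).round()
z=s['tool_pos'][2]*1000
for y in(12,16,20):print('peak',y,P([z-95,y,0]),'shoulders',P([z-80,y,-32]),P([z-80,y,32]))"
```

```text
26.2 [0.429  0.3396 0.1849] [-0.2549  0.2512 -0.7398]
peak 12 [329. 499.] shoulders [211. 485.] [446. 486.]
peak 16 [329. 483.] shoulders [211. 471.] [446. 471.]
peak 20 [329. 468.] shoulders [210. 457.] [447. 457.]
```

View pics/w12c.png

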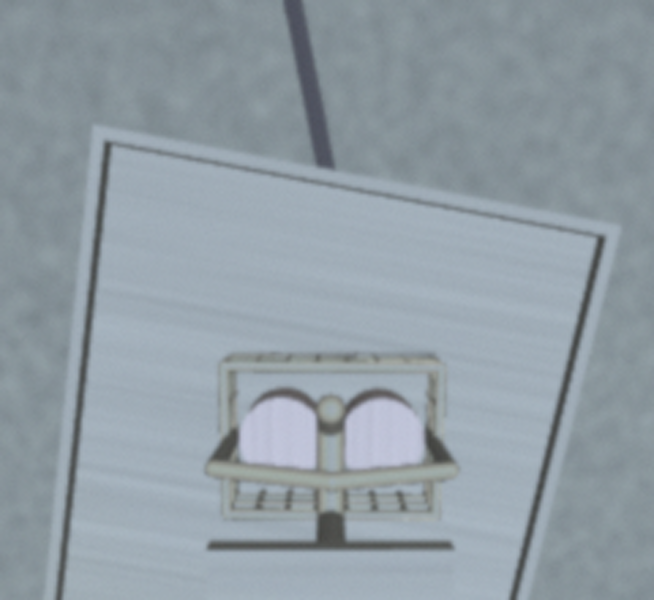

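The basket stands upright on the tray floor. The bail peak at crop (329,480) and shoulders at row 469 match a resting height of 95 mm. Unhooking: a little lower, then back.

Emit:
apply_moves --pt "2 0 0" --pt "2 0 0" --pt "0 0 0" --pt "0 -3 0" --pt "0 -5 0" --pt "0 -6 0" --pt "0 -6 0" --pt "0 -6 0" --pt "0 -6 0" --pt "0 -6 0" --pt "0 -6 0" --pt "0 -5 0" --pt "0 -4 0" --pt "0 -3 0" --pt "0 0 0" --yaw '[0,0,0,0,0,0,0,0,0,0,0,0,0,0,0]'

```text
clock: 28.12
tool_pos: [0.374, 0.3513, 0.1808]
orientation: [1.361, 1.103, -1.361]
wrist_force: [0.6, -0.5, -0.6]
gripper_width: 0.272
```

```bash
python3 snap.py w13
python3 - <<'E'
from h import *
import pickle
i,s=pickle.load(open('pics/w13.pkl','rb'));j,_=pickle.load(open('pics/w12b.pkl','rb'))
# did the basket move? predict bright workpieces' (z~.035) place from previous view
for n,c in(("w12b",j),("w13",i)):
    im=cv2.imread(f"pics/{n}.png");h=cv2.cvtColor(im,cv2.COLOR_BGR2HSV)
    m=((im.min(2)>175)).astype(np.uint8);m[230:]=0
    cs=[k for k in cv2.findContours(m,cv2.RETR_EXTERNAL,cv2.CHAIN_APPROX_NONE)[0] if cv2.contourArea(k)>150]
    for k in cs:
        M=cv2.moments(k);p=(M['m10']/M['m00'],M['m01']/M['m00']);print(n,cv2.contourArea(k),np.round(p,1),onz(c,p,.035))
E
```

```text
28.125 [0.374  0.3513 0.1808] [ 0.6194 -0.4583 -0.561 ]
w12b 538.5 [276.1 159.2] [0.4436 0.3192 0.035 ]
w12b 528.5 [238.2 158.8] [0.4507 0.3513 0.035 ]
w13 307.0 [277.  102.6] [0.435  0.3213 0.035 ]
w13 300.5 [237.5 102.5] [0.4418 0.3529 0.035 ]
w13 242.0 [277.6  82.9] [0.4499 0.3179 0.035 ]
w13 233.5 [237.3  82.4] [0.457  0.3496 0.035 ]
```

The workpieces lie where they were, so the basket did not move. Raising the hook and carrying the rod back.

Emit:
apply_moves --pt "-10 0 0" --pt "-25 0 0" --pt "-30 0 0" --pt "-30 0 0" --pt "-30 0 0" --pt "-25 0 0" --pt "-10 0 0" --pt "0 10 17" --pt "0 18 32" --pt "0 22 38" --pt "0 22 38" --pt "0 22 38" --pt "0 22 38" --pt "0 20 38" --pt "0 20.5 35.4" --yaw '[0,0,0,0,0,0,0,0,0,0,0,0,0,0,0]'

```text
clock: 30.05
tool_pos: [0.4701, 0.0486, 0.3404]
orientation: [1.361, 1.103, -1.363]
wrist_force: [0.2, 0.3, -1.8]
gripper_width: 0.272
```

Emit:
apply_moves --pt "0 -1 36" --pt "0 -2 38" --pt "0 -1.5 38" --pt "0 -1.5 38" --pt "0 -1.5 38" --pt "0 -1.5 38" --pt "0 -1.5 36" --pt "0 -1.2 30" --pt "0 -1 19" --pt "0 0 10" --pt "0 0 0" --pt "0 0 0" --yaw '[0,0,0,0,0,0,0,0,0,0,0.017,0]'

```text
clock: 31.55
tool_pos: [0.3915, -0.2601, 0.3406]
orientation: [1.373, 1.095, -1.373]
wrist_force: [-0.2, 0.8, -1.4]
gripper_width: 0.272
```

```bash
python3 snap.py w14
python3 - <<'E'
from h import *
import pickle
i,s=pickle.load(open('pics/w14.pkl','rb'))
print(togo(s,[.3908,-.2613,.182],np.radians(-12.95)))
im=cv2.imread("pics/w14.png");g=im.max(2);m=(g>185).astype(np.uint8);m[180:]=0;m[:,:190]=0;m[:,330:]=0
for k in cv2.findContours(m,cv2.RETR_EXTERNAL,cv2.CHAIN_APPROX_NONE)[0]:
    if cv2.contourArea(k)>200:
        x,y,w,h=cv2.boundingRect(k);print((x,y,w,h))
        M=R.from_rotvec(s['orientation']).as_matrix()
        p=onz(i,(x+w/2-.5,y+h-.5),.15);print("prong end",p,"in tool",1000*M.T@(p-s['tool_pos']))
for r in(60,90,110,120): print(r,[c for c in range(200,320) if abs(int(g[r,c])-int(g[r,c-1]))>25])
E
```

```text
31.55 [ 0.3915 -0.2601  0.3406] [-0.1834  0.7566 -1.407 ]
(array([158.6,  -0.4,   1.4]), 'az deg', np.float64(-12.9), np.float64(0.0008))
(228, 0, 61, 116)
prong end [ 0.4434 -0.2733  0.15  ] in tool [190.6267  53.5797   1.3569]
60 [215, 227, 228, 229, 245, 246, 269, 270, 287, 288, 300]
90 [216, 228, 229, 245, 246, 268, 269, 270, 286, 287, 299]
110 [216, 228, 229, 245, 246, 268, 269, 285, 286, 298]
120 [216, 297]
```

Emit:
apply_moves --pt "10 0 0.7" --pt "25 0 0.7" --pt "30 0 0" --pt "30 0 0" --pt "30 0 0" --pt "20 0 0" --pt "10 0 0" --pt "4 0 0" --pt "0 0 0" --pt "0 8 0" --pt "0 12 0" --pt "0 14 0" --pt "0 14 0" --pt "0 14 0" --pt "0 12 0" --pt "0 9 0" --pt "0 5 0" --pt "0 2 0" --pt "0 0 0" --pt "0 0 0" --yaw '[0,0,0,0,0,0,0,0,0,0,0,0,0,0,0,0,0,0,0,0]'

```text
clock: 34.1
tool_pos: [0.4782, -0.2826, 0.1818]
orientation: [1.374, 1.094, -1.374]
wrist_force: [0.4, 0.3, -1.0]
gripper_width: 0.268
```

Emit:
apply_moves --pt "3 0 0" --pt "3 0 0" --pt "2 0 0" --pt "1 0 0" --pt "1 0 0" --pt "1 0 0" --pt "0 0 0" --pt "0 0 0" --yaw '[0,0,0,0,0,0,0,0]'

```text
clock: 35.1
tool_pos: [0.4786, -0.2826, 0.1708]
orientation: [1.374, 1.094, -1.374]
wrist_force: [-0.8, -1.2, -1.9]
gripper_width: 0.273
```

```bash
python3 -c "
from h import *
from workcell import bot
s=bot.sense();print(s['clock'],s['tool_pos'],s['wrist_force'],togo(s,[.4785,-.2814,.1699],np.radians(-12.95)))"
```

```text
35.1 [ 0.4786 -0.2826  0.1708] [-0.7995 -1.2132 -1.9082] (array([ 0.9, -0.3, -1.2]), 'az deg', np.float64(-12.96), np.float64(-0.0002))
```

Emit:
apply_moves --pt "0.5 0 -0.5" --pt "0.5 0 -0.5" --pt "0.5 0 0" --pt "0 0 0" --pt "0 0 0" --yaw '[0,0,0,0,0]'

```text
clock: 35.72
tool_pos: [0.4788, -0.2818, 0.1699]
orientation: [1.374, 1.093, -1.374]
wrist_force: [-1.9, 1.1, 4.6]
gripper_width: 0.273
```

Emit:
apply_moves --pt "0 0 0" --pt "0 0 0" --pt "0 0 0" --pt "0 0 0" --pt "0 0 0" --pt "0 0 0" --pt "0 0 0" --yaw '[0,0,0,0,0,0,0]' --fingers 70

```text
clock: 36.6
tool_pos: [0.4788, -0.2816, 0.1693]
orientation: [1.374, 1.094, -1.374]
wrist_force: [-0.6, -0.2, 0.1]
gripper_width: 0.821
```

Emit:
apply_moves --pt "-5 0 0" --pt "-15 0 0" --pt "-25 0 0" --pt "-30 0 0" --pt "-30 0 0" --pt "-30 0 0" --pt "-15 0 0" --pt "0 -20 0" --pt "0 -20 0" --pt "0 -20 0" --pt "0 0 0" --pt "0 0 0" --yaw '[0,0,0,0,0,0,0,0,0,0,0,0]'

```text
clock: 38.1
tool_pos: [0.4209, -0.2681, 0.3194]
orientation: [1.374, 1.093, -1.373]
wrist_force: [0.1, 0.4, -0.1]
gripper_width: 0.818
```

```bash
python3 snap.py w15
python3 - <<'E'
from h import *
from workcell import bot
a=bot.camera("top")[...,::-1];b=bot.camera("scene")[...,::-1]
w=cv2.imread("pics/w15.png")
f=lambda x:cv2.resize(x,(400,300),interpolation=cv2.INTER_AREA)
cr=lambda x,r,c:cv2.resize(x[r:r+150,c:c+200],(400,300),interpolation=cv2.INTER_CUBIC)
cv2.imwrite("pics/final.png",np.vstack([np.hstack([f(w),cr(a,110,110)]),np.hstack([cr(b,160,130),cr(b,160,270)])]))
E
```

```text
38.1 [ 0.4209 -0.2681  0.3194] [ 0.1203  0.3516 -0.1458]
```

View pics/final.png

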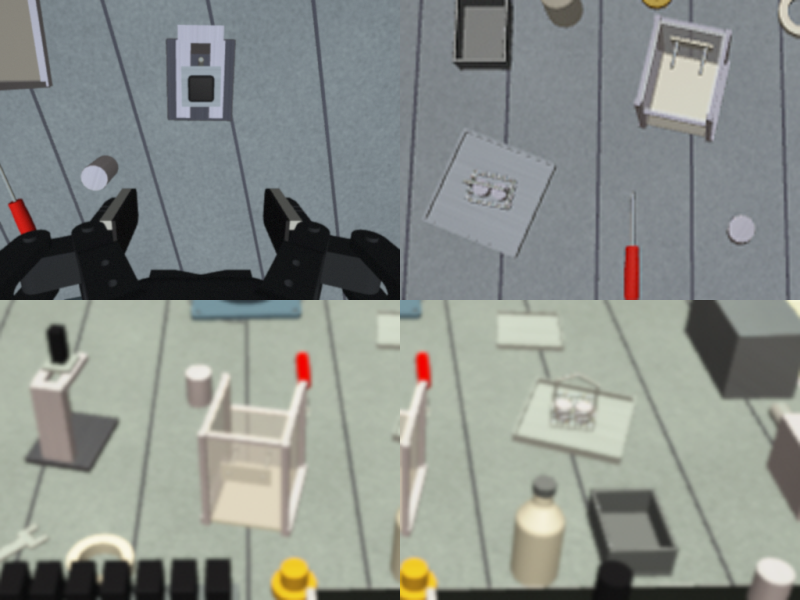

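The final pictures show the rod upright in its fork (wrist tile, about (201,88)), the tank empty with bare pegs, and the basket upright in the middle of the large tray. The loose things in view look undisturbed and the gripper is clear.

```bash
python3 -c "
from workcell import bot
print(bot.sense()['clock']);print(bot.job_done())"
```

```text
38.25
the job is handed in; nothing more can be done
None
```

The job is done and handed in at 38.3 s, within the 72 s limit. I hooked the basket by its bail, drew it off the pegs and out of the tank, and set it upright near the middle of the large tray. Then I unhooked it and hung the rod back in its fork. Only the rod touched the basket.

**Last checks:**
- **Basket:** it stands upright on the tray. Images before and after unhooking showed it had not moved.
- **Rod:** it stands upright in the fork, with the gripper open and clear of it.
- **Tank and loose things:** the pegs are bare, and the loose things in view looked undisturbed. I judged those by eye, not by measurement.
- **Forces:** every wrist force I read was about 5 N or less. The largest were 5.1 N when gripping the rod and 4.6 N when seating it.

**Disagreements:** none of the checks failed. Measured heights of the peg tips and bail shoulders came out about 4 mm below the text. My straight-line estimate of the bail peak's height was 16 mm low, so I used the text's height. The hook then seated as predicted.

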